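Lock a bearing housing and snap its dust cap home

TASK

Close up the bearing housing on the bench. First turn its lock ring clockwise by the upright post until the post points at the raised bar on the foot (the locked mark), then take the metal dust cap out of its wooden block and push its stem down into the housing's bore until it snaps home. Keep pressing: finish while still holding the cap pressed down firmly (about 10 N) on its rubber seal, with the ring still at its mark, and leave the other parts on the bench alone.

Things in the scene. Friction and masses are not known exactly. Their poses are not given: they have to be found in the camera images.
- housing: Grey cast bearing housing, bolted down: a foot disc 190 mm across and 15 mm thick, on it a round drum 76 mm across, top 52 mm above the bench, with a vertical through bore 44 mm across. Origin on the bench, on the bore's axis; z up. Around the drum, 23 to 41 mm above the bench, turns the dark steel lock ring, 100 mm across.
- bore_mouth (a point): Centre of the bore at the drum's top, 52 mm above the bench. On the top lies a black rubber seal ring (outer diameter 62, inner 47 mm), its upper face 55 mm above the bench. Just inside the bore, 47.5 mm above the bench, four small spring-loaded steel balls at 90 degrees leave a passage 31 mm across.
- ring_post (a point): Top centre of the lock ring's upright steel post: 16 mm diameter, 72 mm from the bore's axis, free to grip or push from 45 to 85 mm above the bench (this point: 85 mm). It moves with the ring on a circle about the bore's axis and may slip round between the fingers.
- lock_ring (a joint): Angle of the lock ring in rad, growing clockwise seen from above. 0 = post at the open mark (small round stud on the foot), 1.3 = post at the locked mark, 1.6 = end stop beyond it. In the housing's frame the post stands at the angle (0.65 minus this value) from +x, counted anticlockwise. Friction holds the ring where it is left; turning takes about 2 N at the post.
- locked_mark (a point): Middle of the top of the locked mark: a raised white bar, 18 mm long, 8 mm wide, 4 mm high, radial on the foot disc at 83 mm from the bore's axis. (The open mark is a round white stud.)
- cap: Bare aluminium dust cap, 60 to 130 g, round, 60 mm tall. Origin at the centre of its flange's underside; z up. Flange: 54 mm diameter, z = 0 to 5 mm. Above it a ribbed knob to grip, 24 mm diameter, z = 5 to 29 mm. Below it a stem 31 mm long: neck 31 mm in diameter, a bead 36 mm in diameter 11 to 13 mm under the flange, then a pilot 30 mm in diameter with a tapered tip (24 mm).
- cap_bead (a point): Middle of the cap's bead, on the stem's axis, 12 mm below the cap's origin. Pressed down the bore, the bead meets the balls with the flange about 10 mm above the seal; the push grows to about 8 to 15 N, drops suddenly to nothing as the bead passes, with the flange about 5 mm above the seal, and the cap is drawn down until its flange meets the seal (cap origin 55 mm above the bench).
- block: Fixed wooden block, 80 x 80 mm and 36 mm high, origin under its centre, with a hole 44 mm across right through; the cap hangs in it at the start, its flange on the block's top, so its origin is 36 mm above the bench.
- seal (a joint): How far the cap has squeezed the housing's rubber seal, in m: 0 free, 0.003 fully squeezed. About 4 N per mm, so 10 N of push gives 2.5 mm.
- bearing: Bystander: loose steel ball bearing, 52 mm diameter, 15 mm high, lying flat near the block, about 95 mm from its centre. Origin under its centre.
- bushing: Bystander: loose brass bushing, 36 mm diameter, 25 mm high, standing near the block on the side towards the robot, about 95 mm from the block's centre. Origin under its centre.
- gear: Bystander: loose dark steel gear, 64 mm diameter, 26 mm high, lying flat. Origin under its centre.
- tin: Bystander: loose blue open tin, 84 mm diameter, 100 mm high. Origin under its centre.
- spanner: Bystander: loose steel spanner lying flat on the bench.
- driver: Bystander: loose screwdriver lying on the bench.
Not all that is in view belongs to the job. Of the things shaped like the housing, the grey one is meant.

How it is judged (in metres and radians):
On the way, in this order (a step that is already met when the one before it is completed fails the run):
1. the lock ring stands at its locked mark (value of joint lock_ring between 1.18 and 1.42 rad), for 0.2 s.
2. the cap has snapped past the balls (z of cap in the frame of housing below 0.0565 m and horizontal distance between cap and housing below 0.004 m and angle between cap's own z axis and vertical below 0.1 rad), for 0.2 s.
At the end, for the whole second after the job is handed in: The lock ring is within 0.12 rad (7 degrees) of its locked mark; the cap is snapped in, upright within 0.1 rad, within 4 mm of the bore's axis; and the robot is still pressing it, squeezing the seal by more than 1.25 mm (a push of about 5 N or more), through the last second (all of step 1 and z of cap in the frame of housing below 0.0545 m and horizontal distance between cap and housing below 0.004 m and angle between cap's own z axis and vertical below 0.1 rad and value of joint seal above 0.00125 m and contact force between any of the fingers, the arm and cap above 3 N); the arm keeps its last pose, push and grip.
It fails at once if a bystander was moved by more than 30 mm (distance of any of bearing, bushing, gear, tin, spanner, driver from where it was at the start of the episode above 0.03 m).
It also fails if it takes over 67 s, if anything falls off the work surface, if the arm or the gripper's body presses on something with over 40 N, if the wrist force passes 120 N, or if a joint passes its speed limit or range.

ROBOT

A 6-joint arm with a two-finger parallel gripper is mounted at the origin on the work surface. World frame = base frame: x ahead of the robot, y to its left, z up, the work surface at z = 0. Lengths are in mm, angles in rad, forces in N, time in s.
With the tool pointing down it reaches from about 400 to 925 mm from the base axis. Payload 12.5 kg.
Tool frame: the origin (TCP) lies midway between the tips of the shut fingers; the grasp point (between the pads) lies 19 mm behind it; z points along the fingers, y is the direction in which the jaws open and shut (so a half turn about z gives the same grasp; the last joint's range is limited). The gripper opens to 95 mm and grips with 3 to 60 N. Pads are 20 mm wide; open, the fingers measure 119 mm over their backs; the gripper's body (75 mm by 180 mm) begins 59 mm behind the grasp point.
Start: joints at [-1.306, 0.491, 1.559, -0, 1.092, -0.106], TCP at [226.499, -582.533, 214.661] pointing down, gripper open.
Joint ranges: [-3.1, 3.1], [-0.84, 2.19], [0.05, 2.79], [-1.13, 4.28], [0.06, 2.93], [-2.69, 2.69]. Speed limits (rad/s): [2.22, 2.22, 2.79, 3.14, 3.14, 3.14].

INTERFACE

Orientations are given as [roll, pitch, yaw] about the fixed x, y, z axes, in that order (R = Rz(yaw) Ry(pitch) Rx(roll)).
In Python, from cell import * gives the robot as it stands. The module is installed in compiled form; this text tells all that it offers.
- The arm moves only by the tool carry_out, never from a script. Its argument "moves" is a list of rows, each an object of numbers: "dx", "dy", "dz": the shift along the tool's x, y, z in m; "twist": the turn about the tool's z in degrees. A call has 1 to 5 rows; each row is the pose to reach, as a shift and turn from the pose commanded when the call began, along the tool's axes at that moment; what a row does not reach only later rows make up. A row lasts 1/10 s, in which the tool goes at most 50 mm and 8.59 degrees, less where a joint would pass 70% of its speed; a pose out of reach is approached as far as the arm can. A call with a gripper value outside its range is refused whole. "grip" is the finger opening in m, from 0 to 0.0951, set as the call begins (left out, the last holds). The fingers move at their own pace and stop on an object; the grip force is fixed at half the most. Time passes only in rows, so rows that repeat a pose let the fingers close. It gives the time, the measured TCP pose, the force and the opening at its end, in the units of the state.
- state(): the state, without advancing time (a new reading comes with each control period).
- read_camera(name): name is "scene" or "top" or "wrist"; returns (picture, depth): 384x512x3 uint8, red, green, blue; 384x512 float32, mm along the optical axis (not along the pixel's ray), 0 where there is no reading.
- camera_info(name): a dict with "mtx" (3x3 intrinsics, pixels), "R" (3x3) and "t" (3): a world point X has camera coordinates R X + t. Camera axes: x right, y down, z forward; pixel columns grow to the right and rows downward; lengths in mm; the calibration is good to about 2 mm. A picture is of the moment at which its call begins: read the wrist's pose just before it. camera_info takes no time and is no camera call; for the wrist camera it gives the pose at the moment of the call.
- job_done(): hands the job in, once; it reports no verdict.
The state is a dict: "t": time; "joints": joint angles; "qvel": joint speeds; "tau": joint torques, N m; "eef_pos": TCP position; "tcp_rot": TCP orientation; "ft_force": force on the tool from outside, world axes, zero at the start; "moment": the same for the moment, N m; "opening": opening from 0.0 (shut) to 1.0 (fully open).
Only numpy, scipy, OpenCV 4.12 (cv2) and the standard library are available. Lean on these libraries where they do the work, as an engineer would, in place of code of your own. Each camera call takes 0.05 s, during which the arm holds its last target. There are 200 camera calls.

## Working session

There is one attempt and no reset: what is moved stays moved. The work goes in short steps, Python scripts to look and compute and a tool call to move; the robot and the scene stay as the last step left them, time stands still between calls to the robot, and variables do not carry over. Pictures are saved under pics/ and viewed, about 8 in all and at most 12, crops included, and the job is handed in when it is done.

Besides the shell and the picture viewer there is one more tool, called after "Emit:" by a JSON object that holds its "name" and its "arguments", one argument or row to a line. carry_out: Moves the arm, as the interface text tells. Its arguments: {"type":"object","properties":{"moves":{"type":"array","items":{"type":"object","properties":{"dx":{"type":"number"},"dy":{"type":"number"},"dz":{"type":"number"},"twist":{"type":"number"}}}},"grip":{"type":"number"}},"required":["moves"]}

```bash
mkdir -p pics
cat > h.py <<'E'
from cell import *
import numpy as np, cv2
def save(n,img): cv2.imwrite('pics/'+n+'.png',cv2.cvtColor(img,cv2.COLOR_RGB2BGR))
def world(ci,u,v,d):
    K=ci['mtx'];p=np.array([(u-K[0][2])/K[0][0]*d,(v-K[1][2])/K[1][1]*d,d])
    return np.array(ci['R']).T@(p-np.array(ci['t']))
def cloud(ci,dep):
    K=np.array(ci['mtx']);v,u=np.mgrid[:dep.shape[0],:dep.shape[1]]
    p=np.stack([(u-K[0,2])/K[0,0]*dep,(v-K[1,2])/K[1,1]*dep,dep],-1)
    return (p-np.array(ci['t']))@np.array(ci['R'])
E
python3 - <<'E'
from h import *
print(state())
ims=[]
for n in ['scene','top']:
    ci=camera_info(n);p,d=read_camera(n);np.savez(n,p=p,d=d,**ci);save(n+'0',p);print(n,ci)
    ims.append(p)
big=cv2.resize(np.vstack(ims),None,fx=0.78,fy=0.78,interpolation=cv2.INTER_AREA)
E
```

```text
{'t': 0.0, 'joints': array([-1.30560479e+00,  4.91565678e-01,  1.55944011e+00,  5.55736786e-05,
        1.09168665e+00, -1.05565596e-01]), 'qvel': array([ 0.00039107,  0.00048771,  0.00204689,  0.00066921, -0.00232978,
        0.00022699]), 'tau': array([-1.51951386e-03, -6.12638354e+01, -2.58179086e+01,  6.92676427e-02,
        4.82246862e-02, -9.55320866e-05]), 'eef_pos': array([ 226.44280433, -582.28504364,  214.06116062]), 'tcp_rot': array([-3.14050418e+00, -1.64897951e-04,  3.70731395e-01]), 'ft_force': array([ 0.29554697, -0.31445386, -0.07529337]), 'moment': array([ 0.00128172, -0.01864157,  0.0171587 ]), 'opening': 0.9980118766128163}
scene {'mtx': array([[425.50977207,   0.        , 249.90765139],
       [  0.        , 425.50977207, 191.20800914],
       [  0.        ,   0.        ,   1.        ]]), 'R': array([[ 0.04448133,  0.99885089,  0.01784115],
       [ 0.56097764, -0.01019641, -0.82776816],
       [-0.82663505,  0.04682871, -0.56078656]]), 't': array([-107.73751742, -205.08067036, 1769.0098983 ])}
top {'mtx': array([[478.00727716,   0.        , 257.48645977],
       [  0.        , 478.00727716, 188.49108285],
       [  0.        ,   0.        ,   1.        ]]), 'R': array([[-0.01708014, -0.99984137,  0.00504972],
       [-0.99415766,  0.01644427, -0.10667767],
       [ 0.10657771, -0.00684229, -0.99428083]]), 't': array([  98.50991516,  511.31257135, 1482.80983663])}
```

View pics/top0.png

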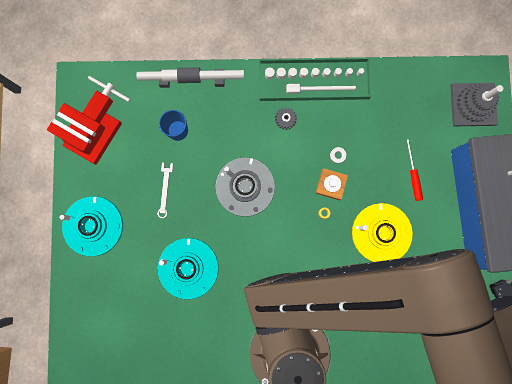

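View pics/scene0.png

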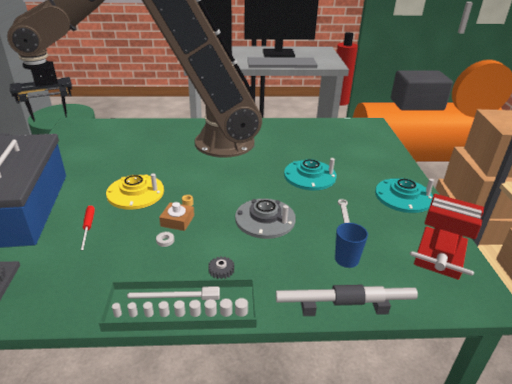

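The top view shows these candidates: grey housing at (245,186), teal ones at (92,226) and (188,268), yellow at (382,232). I choose grey. Its post is near (223,174) and its white bar near (251,160). The cap is in the block at (332,184), with the bearing at (338,155), bushing at (324,213) and gear at (286,118).

Run:
```python
from h import *
z=np.load('top.npz');W=cloud(z,z['d']);p=z['p']
def at(u,v): return W[v,u].round(0)
for n,(u,v) in dict(foot=(245,210),post=(223,174),bar=(251,160),cap=(332,184),bench=(290,220),blk=(345,190)).items(): print(n,at(u,v))
# top cam ray intersect fns
ys,xs=slice(130,240),slice(195,300)
sub=W[ys,xs].reshape(-1,3)
m=(sub[:,2]>9)&(sub[:,2]<21)
(c,r)=cv2.minEnclosingCircle(sub[m][:,:2].astype(np.float32));print('foot',c,r,m.sum())
m=(sub[:,2]>49)&(sub[:,2]<59)&(np.hypot(*(sub[:,:2]-c).T)<42)
print('drum',cv2.minEnclosingCircle(sub[m][:,:2].astype(np.float32)),m.sum())
m=(sub[:,2]>75);print('post',sub[m].mean(0),m.sum(),sub[m][:,2].max())
s=W[160:210,310:355].reshape(-1,3);m=(s[:,2]>30)&(s[:,2]<40);print('blk',cv2.minAreaRect(s[m][:,:2].astype(np.float32)))
m=(s[:,2]>52);print('knob',s[m].mean(0),s[m].max(0),s[m].min(0),m.sum())
# scene
z2=np.load('scene.npz');W2=cloud(z2,z2['d'])
s=W2[180:245,230:305].reshape(-1,3);m=(s[:,2]>75);print('scene post',s[m].mean(0),m.sum(),s[m].max(0))
m=(s[:,2]>49)&(s[:,2]<58)&(np.hypot(*(s[:,:2]-c).T)<42);print('scene drum',cv2.minEnclosingCircle(s[m][:,:2].astype(np.float32)),m.sum())
s=W2[195:225,160:200].reshape(-1,3);m=(s[:,2]>58)&(s[:,2]<70);print('scene knob',s[m].mean(0),m.sum(),s[m].max(0))
A=cv2.resize(p[135:240,190:365],None,fx=4.5,fy=4.5,interpolation=cv2.INTER_CUBIC);save('crop1',A)
```

```text
foot [446. 131.  14.]
post [562. 199.  21.]
bar [605. 109.  22.]
cap [ 519. -141.   61.]
bench [413. -13.  -3.]
blk [ 506. -191.    1.]
foot (518.4913330078125, 132.04824829101562) 224.95944213867188 1878
drum ((521.8316040039062, 130.1488800048828), 37.72615432739258) 268
post [ 423.38010918  127.62799707 1054.07547147] 67 1528.3775856793998
blk ((501.863525390625, -137.51019287109375), (80.2610092163086, 126.7414779663086), 73.18356323242188)
knob [ 501.76194034 -112.26886422  251.16775249] [ 534.57504367  100.23193843 1528.37758568] [ 351.97340059 -155.95939723   53.75339051] 63
scene post [1067.47505376  105.15403682  444.60508648] 47 [1582.16355959  190.94979268  824.19989336]
scene drum ((525.1237182617188, 130.64215087890625), 38.03943634033203) 166
scene knob [ 528.2315226  -143.2398872    62.28534227] 36 [ 537.33336578 -132.22380535   65.02371646]
```

View pics/crop1.png

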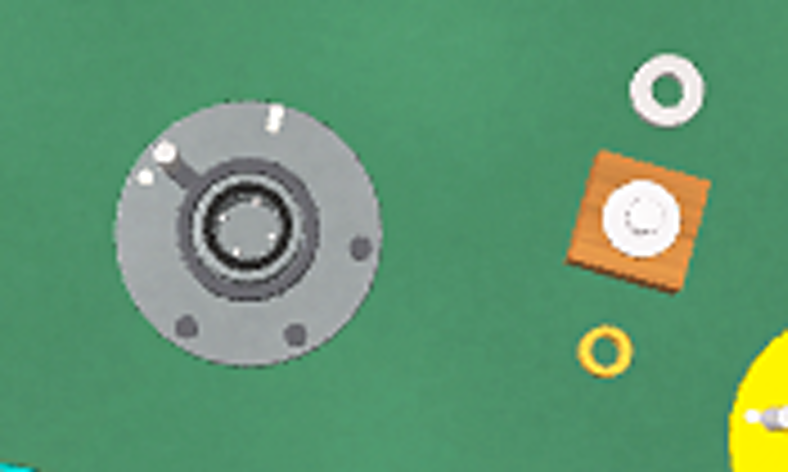

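Crop check: in the grey housing, the post top is at full-image pixel (226.7,168.8), the open stud at (222.4,174.3), the locked bar at (251.1,161.2) and the seal centre at (245,185). The cap's knob is at (332.9,182.8) in the wooden block. The choice is confirmed.

```bash
cat >> h.py <<'E'
def ray(ci,u,v,z):
    a=world(ci,u,v,1.0);R=np.array(ci['R']);c=-R.T@np.array(ci['t']);return c+(a-c)*(z-c[2])/(a[2]-c[2])
def plan(tgt,yaw=None):
    s=state();R=cv2.Rodrigues(np.zeros(3))[0]
    from scipy.spatial.transform import Rotation as Ro
    r=Ro.from_euler('xyz',s['tcp_rot']);d=r.inv().apply(np.array(tgt)-s['eef_pos'])
    tw=None if yaw is None else -np.degrees((yaw-s['tcp_rot'][2]+np.pi)%(2*np.pi)-np.pi)
    print('move',(d/1000).round(4),'twist',tw)
E
python3 - <<'E'
from h import *
z=np.load('top.npz')
for n,u,v,h in [('post',226.7,168.8,85),('bar',251.1,161.2,19),('stud',222.4,174.3,19),('seal',245,185.3,55),('knob',332.9,182.8,65)]:
    print(n,ray(z,u,v,h).round(1))
c=np.array([523,130.4])
for n,u,v,h in [('post',226.7,168.8,85),('bar',251.1,161.2,19),('stud',222.4,174.3,19)]:
    q=ray(z,u,v,h)[:2]-c;print(n,np.hypot(*q),np.degrees(np.arctan2(q[1],q[0])))
# two-view check of knob / post heights : scene pixels
z2=np.load('scene.npz')
def tri(a,b):
    P=[np.array(q['mtx'])@np.c_[q['R'],q['t']] for q in (z,z2)]
    X=cv2.triangulatePoints(P[0],P[1],np.array(a,float),np.array(b,float));return (X[:3]/X[3]).ravel().round(1)
print('tri post',tri((226.7,168.8),(285.5,206)),'tri knob',tri((332.9,182.8),(179,206.5)))
print('wrist',camera_info('wrist'))
plan([510,-100,270],0.37)
E
```

```text
post [568.6 183.1  85. ]
bar [601.8 108.8  19. ]
stud [561.1 200.8  19. ]
seal [520.5 128.6  55. ]
knob [ 522.6 -142.8   65. ]
post 69.73394127813438 49.135456343374294
bar 81.70969956448916 -15.364538500212218
stud 80.02715565087054 61.60164351970174
tri post [569.1 184.7  82.7] tri knob [ 523.9 -139.6   53.5]
wrist {'mtx': array([[342.24782634,   0.        , 250.12061626],
       [  0.        , 342.24782634, 191.14417437],
       [  0.        ,   0.        ,   1.        ]]), 'R': array([[ 0.36227279, -0.93207107, -0.0013927 ],
       [-0.89507495, -0.34830935,  0.27842673],
       [-0.25999859, -0.09961985, -0.96045646]]), 't': array([-624.70143351,  -32.06152502,  391.98905574])}
move [ 0.4391 -0.3468 -0.0555] twist 0.04684027656996223
```

Run:
```python
from h import *
z=np.load('top.npz');W=cloud(z,z['d'])
for u,v in [(460,170),(490,170),(500,240),(475,262),(490,140),(470,100)]: print((u,v),W[v,u].round(0))
```

```text
(460, 170) [ 557. -541.   59.]
(490, 170) [ 540. -580.  169.]
(500, 240) [ 339. -594.  169.]
(475, 262) [ 310. -253.  754.]
(490, 140) [ 627. -583.  174.]
(470, 100) [ 779. -586.   61.]
```

Emit:
{"name": "carry_out", "arguments": {
  "moves": [
    {"dz": -0.05},
    {"dz": -0.1}
  ]
}}

```text
schema error: expected keys dx, dy, dz, twist
```

Emit:
{"name": "carry_out", "arguments": {
  "moves": [
    {"dx": 0, "dy": 0, "dz": -0.05, "twist": 0},
    {"dx": 0.03, "dy": -0.03, "dz": -0.06, "twist": 0},
    {"dx": 0.15, "dy": -0.12, "dz": -0.06, "twist": 0},
    {"dx": 0.15, "dy": -0.12, "dz": -0.06, "twist": 0},
    {"dx": 0.15, "dy": -0.12, "dz": -0.06, "twist": 0}
  ]
}}

```text
t: 0.6
eef_pos: [323.3, -414.6, 274.5]
tcp_rot: [-3.141, -0.0, 0.37]
ft_force: [-0.0, -0.2, -0.6]
opening: 0.998
```

Emit:
{"name": "carry_out", "arguments": {
  "moves": [
    {"dx": 0.3, "dy": -0.25, "dz": 0, "twist": 0},
    {"dx": 0.3, "dy": -0.25, "dz": 0, "twist": 0},
    {"dx": 0.3, "dy": -0.25, "dz": 0, "twist": 0},
    {"dx": 0.3, "dy": -0.25, "dz": 0, "twist": 0},
    {"dx": 0.3, "dy": -0.25, "dz": 0, "twist": 0}
  ]
}}

```text
t: 1.1
eef_pos: [444.3, -195.6, 274.6]
tcp_rot: [3.142, 0.0, 0.371]
ft_force: [1.8, -0.5, -0.3]
opening: 1.001
```

Run:
```python
from h import *
plan([515,-135,270],0.37)
print(state()['joints'])
```

```text
move [ 0.0878 -0.0309  0.0046] twist 0.03354211300445505
[-5.50841318e-01  2.27546425e-01  1.80559739e+00 -3.44694538e-05
  1.10843772e+00  6.49384964e-01]
```

Emit:
{"name": "carry_out", "arguments": {
  "moves": [
    {"dx": 0.08, "dy": -0.03, "dz": 0.0, "twist": 0},
    {"dx": 0.08, "dy": -0.03, "dz": 0, "twist": 0},
    {"dx": 0.08, "dy": -0.03, "dz": 0, "twist": 0}
  ]
}}

```text
t: 1.4
eef_pos: [509.6, -137.9, 274.2]
tcp_rot: [-3.141, -0.0, 0.375]
ft_force: [-0.7, 1.0, -1.1]
opening: 1.0
```

Run:
```python
from h import *
s=state();ci=camera_info('wrist');p,d=read_camera('wrist');np.savez('w1',p=p,d=d,**ci);save('w1',p);print(s['eef_pos'],s['tcp_rot'])
W=cloud(ci,d);s=W.reshape(-1,3);n=np.hypot(s[:,0]-523,s[:,1]+141)<30
f=lambda m:cv2.minEnclosingCircle(s[m][:,:2].astype(np.float32))
m=n&(s[:,2]>58)&(s[:,2]<72);print('knob top',np.median(s[m],0),f(m),m.sum())
m=n&(s[:,2]>39.5)&(s[:,2]<45);print('flange',np.median(s[m],0),f(m),m.sum())
plan([560,170,230],np.radians(49))
```

```text
[ 509.63558905 -137.90440368  274.15253388] [-3.14117186e+00 -2.02385734e-04  3.74594951e-01]
knob top [ 524.17619176 -143.87819116   65.21972824] ((523.4274291992188, -144.06796264648438), 12.589950561523438) 365
flange [ 526.30371629 -142.33470103   41.39540826] ((523.5740966796875, -144.38555908203125), 26.975383758544922) 1175
move [ 0.1611 -0.2689  0.0441] twist -27.57272323943599
```

View pics/w1.png

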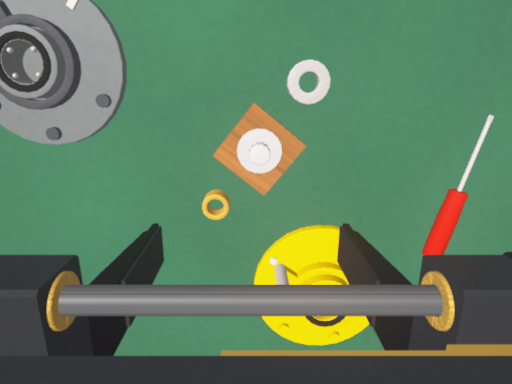

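The wrist view shows the cap's knob at (259,152) in the block, the bearing at (309,82), the bushing at (215,205) and the housing at top left. Cap measured at (523.5,-144.2), with its knob top at 65 mm and flange top at 41 mm, both matching the text. Next, the post.

Emit:
{"name": "carry_out", "arguments": {
  "moves": [
    {"dx": 0.16, "dy": -0.27, "dz": 0.04, "twist": -28},
    {"dx": 0.16, "dy": -0.27, "dz": 0.04, "twist": -28},
    {"dx": 0.16, "dy": -0.27, "dz": 0.04, "twist": -28},
    {"dx": 0.16, "dy": -0.27, "dz": 0.04, "twist": -28},
    {"dx": 0.16, "dy": -0.27, "dz": 0.04, "twist": -28}
  ]
}}

```text
t: 1.95
eef_pos: [547.7, 104.8, 242.8]
tcp_rot: [3.141, 0.0, 0.86]
ft_force: [1.2, -0.3, -0.0]
opening: 0.999
```

Run:
```python
from h import *
plan([540,150,230],np.radians(49))
```

```text
move [ 0.0292 -0.0354  0.0128] twist 0.25612045658013616
```

Emit:
{"name": "carry_out", "arguments": {
  "moves": [
    {"dx": 0.03, "dy": -0.035, "dz": 0.01, "twist": 0},
    {"dx": 0.03, "dy": -0.035, "dz": 0.01, "twist": 0},
    {"dx": 0.03, "dy": -0.035, "dz": 0.01, "twist": 0}
  ]
}}

```text
t: 2.25
eef_pos: [540.7, 149.4, 232.7]
tcp_rot: [-3.141, 0.001, 0.861]
ft_force: [0.3, 0.1, 0.8]
opening: 1.001
```

Run:
```python
from h import *
s=state();ci=camera_info('wrist');p,d=read_camera('wrist');np.savez('w2',p=p,d=d,**ci);save('w2',p);print(s['eef_pos'],s['tcp_rot'])
W=cloud(ci,d);s=W.reshape(-1,3);r=np.hypot(s[:,0]-523,s[:,1]-130)
f=lambda m:cv2.minEnclosingCircle(s[m][:,:2].astype(np.float32))
m=(r>55)&(r<90)&(s[:,2]>80)&(s[:,2]<90);print('post top',np.median(s[m],0),f(m),m.sum())
m=(r<42)&(s[:,2]>48)&(s[:,2]<60);print('drum/seal',np.median(s[m],0),f(m),m.sum())
m=(r<42)&(s[:,2]>53.7)&(s[:,2]<60);print('seal',np.median(s[m],0),f(m),m.sum())
m=(r>60)&(r<110)&(s[:,2]>16.5)&(s[:,2]<24);b=s[m&(p.reshape(-1,3).min(1)>190)];print('white',len(b),b[:,:2].min(0),b[:,:2].max(0))
```

```text
[540.67626028 149.4254148  232.74455003] [-3.14131095e+00  9.35461376e-04  8.60701320e-01]
post top [569.46177019 184.4592197   85.2157115 ] ((569.328857421875, 184.200439453125), 7.766416072845459) 228
drum/seal [523.56474047 132.2529105   52.90492169] ((521.6377563476562, 130.3466033935547), 37.97964096069336) 2599
seal [522.59257825 131.85829171  55.1285114 ] ((522.1890869140625, 130.37965393066406), 36.468849182128906) 1025
white 187 [557.39222507 104.87894443] [611.55015207 207.18012778]
```

View pics/w2.png

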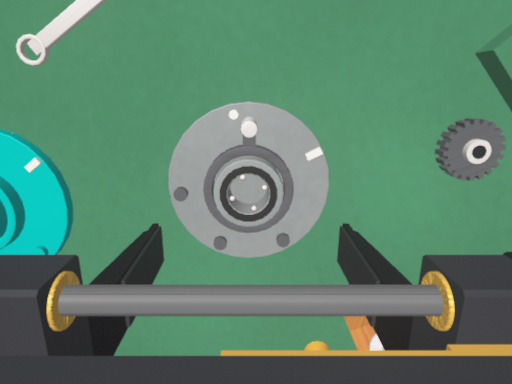

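The wrist view shows the post at (249,128), the stud at (233,114), the locked bar at (314,154) and the bore at (249,190). The post measures (569.4,184.2,85), at radius 72.0 from the bore at (521.7,130.3), so it agrees with the text.

Run:
```python
from h import *
z=np.load('w2.npz');c=np.array([521.7,130.3])
for n,u,v,h in [('bar',314,154,19),('stud',233.5,114.5,19)]:
    q=ray(z,u,v,h)[:2]-c;print(n,np.hypot(*q),np.degrees(np.arctan2(q[1],q[0])))
plan([569.4,184.2,53],np.radians(48.5))
```

```text
bar 83.02099937537153 -13.962459653459032
stud 82.73531506888959 60.77663080485088
move [ 0.0455 -0.0017  0.18  ] twist 0.731996738276571
```

Emit:
{"name": "carry_out", "arguments": {
  "moves": [
    {"dx": 0.046, "dy": -0.002, "dz": 0.02, "twist": 0.7},
    {"dx": 0.046, "dy": -0.002, "dz": 0.07, "twist": 0.7},
    {"dx": 0.046, "dy": -0.002, "dz": 0.11, "twist": 0.7},
    {"dx": 0.046, "dy": -0.002, "dz": 0.15, "twist": 0.7},
    {"dx": 0.046, "dy": -0.002, "dz": 0.18, "twist": 0.7}
  ]
}}

```text
t: 2.8
eef_pos: [569.6, 183.4, 51.1]
tcp_rot: [-3.141, 0.001, 0.845]
ft_force: [0.6, 0.8, -0.3]
opening: 0.997
```

Emit:
{"name": "carry_out", "arguments": {
  "moves": [
    {"dx": 0, "dy": 0, "dz": 0, "twist": 0},
    {"dx": 0, "dy": 0, "dz": 0, "twist": 0},
    {"dx": 0, "dy": 0, "dz": 0, "twist": 0},
    {"dx": 0, "dy": 0, "dz": 0, "twist": 0},
    {"dx": 0, "dy": 0, "dz": 0, "twist": 0}
  ],
  "grip": 0.0
}}

```text
t: 3.3
eef_pos: [570.2, 185.7, 54.4]
tcp_rot: [3.14, -0.002, 0.847]
ft_force: [-0.1, -0.8, -0.1]
opening: 0.635
```

Emit:
{"name": "carry_out", "arguments": {
  "moves": [
    {"dx": 0, "dy": 0, "dz": 0, "twist": 0},
    {"dx": 0, "dy": 0, "dz": 0, "twist": 0},
    {"dx": 0, "dy": 0, "dz": 0, "twist": 0}
  ]
}}

```text
t: 3.6
eef_pos: [569.6, 185.8, 53.1]
tcp_rot: [3.141, -0.0, 0.847]
ft_force: [0.4, -0.3, -0.7]
opening: 0.385
```

Emit:
{"name": "carry_out", "arguments": {
  "moves": [
    {"dx": 0, "dy": 0, "dz": 0, "twist": 0},
    {"dx": 0, "dy": 0, "dz": 0, "twist": 0},
    {"dx": 0, "dy": 0, "dz": 0, "twist": 0},
    {"dx": 0, "dy": 0, "dz": 0, "twist": 0},
    {"dx": 0, "dy": 0, "dz": 0, "twist": 0}
  ]
}}

```text
t: 4.1
eef_pos: [569.7, 185.8, 53.0]
tcp_rot: [3.141, 0.0, 0.847]
ft_force: [-0.4, 0.3, -1.4]
opening: 0.162
```

Emit:
{"name": "carry_out", "arguments": {
  "moves": [
    {"dx": -0.0004, "dy": 0.0075, "dz": 0, "twist": 6},
    {"dx": -0.0016, "dy": 0.015, "dz": 0, "twist": 12},
    {"dx": -0.0035, "dy": 0.0222, "dz": 0, "twist": 18},
    {"dx": -0.0062, "dy": 0.0293, "dz": 0, "twist": 24},
    {"dx": -0.0096, "dy": 0.036, "dz": 0, "twist": 30}
  ]
}}

```text
t: 4.6
eef_pos: [590.5, 154.7, 52.9]
tcp_rot: [3.142, -0.0, 0.32]
ft_force: [1.1, 1.2, -1.1]
opening: 0.16
```

Emit:
{"name": "carry_out", "arguments": {
  "moves": [
    {"dx": -0.0004, "dy": 0.0075, "dz": 0, "twist": 6},
    {"dx": -0.0016, "dy": 0.015, "dz": 0, "twist": 12},
    {"dx": -0.0035, "dy": 0.0222, "dz": 0, "twist": 18},
    {"dx": -0.0062, "dy": 0.0293, "dz": 0, "twist": 24},
    {"dx": -0.0116, "dy": 0.0393, "dz": 0, "twist": 32}
  ]
}}

```text
t: 5.1
eef_pos: [592.5, 113.8, 52.9]
tcp_rot: [-3.141, -0.002, -0.239]
ft_force: [1.6, 3.7, -2.1]
opening: 0.159
```

Emit:
{"name": "carry_out", "arguments": {
  "moves": [
    {"dx": 0, "dy": 0, "dz": 0, "twist": 0},
    {"dx": 0, "dy": 0, "dz": 0, "twist": 0},
    {"dx": 0, "dy": 0, "dz": 0, "twist": 0}
  ]
}}

```text
t: 5.4
eef_pos: [592.5, 113.9, 53.0]
tcp_rot: [-3.141, -0.001, -0.231]
ft_force: [6.0, -1.9, -4.3]
opening: 0.164
```

Run:
```python
from h import *
s=state();q=s['eef_pos'][:2]-[521.7,130.3];print(s['eef_pos'],np.hypot(*q),np.degrees(np.arctan2(q[1],q[0])),s['ft_force'],s['joints'])
```

```text
[592.49371054 113.93700373  52.99877288] 72.6601479380348 -13.014583274697227 [ 6.04889906 -1.89319037 -4.27780814] [ 8.07014538e-02  6.58099535e-01  1.75795841e+00 -5.38773140e-04
  7.24111740e-01  1.88274894e+00]
```

Emit:
{"name": "carry_out", "arguments": {
  "moves": [
    {"dx": 0, "dy": 0.001, "dz": 0, "twist": 0},
    {"dx": 0, "dy": 0.001, "dz": 0, "twist": 0},
    {"dx": 0, "dy": 0.001, "dz": 0, "twist": 0}
  ]
}}

```text
t: 5.7
eef_pos: [592.4, 113.4, 53.0]
tcp_rot: [-3.141, -0.002, -0.231]
ft_force: [6.5, 1.2, -4.3]
opening: 0.162
```

Emit:
{"name": "carry_out", "arguments": {
  "moves": [
    {"dx": 0, "dy": 0, "dz": 0, "twist": 0},
    {"dx": 0, "dy": 0, "dz": 0, "twist": 0},
    {"dx": 0, "dy": 0, "dz": 0, "twist": 0},
    {"dx": 0, "dy": 0, "dz": 0, "twist": 0},
    {"dx": 0, "dy": 0, "dz": 0, "twist": 0}
  ],
  "grip": 0.06
}}

```text
t: 6.2
eef_pos: [591.4, 112.8, 53.0]
tcp_rot: [3.141, 0.0, -0.234]
ft_force: [0.1, 0.2, 0.1]
opening: 0.526
```

Emit:
{"name": "carry_out", "arguments": {
  "moves": [
    {"dx": 0, "dy": 0, "dz": -0.02, "twist": 0},
    {"dx": 0, "dy": 0, "dz": -0.06, "twist": 0},
    {"dx": -0.02, "dy": 0, "dz": -0.11, "twist": 0},
    {"dx": -0.06, "dy": 0, "dz": -0.15, "twist": 0},
    {"dx": -0.06, "dy": 0, "dz": -0.15, "twist": 0}
  ]
}}

```text
t: 6.7
eef_pos: [531.9, 127.4, 206.9]
tcp_rot: [-3.14, -0.004, -0.234]
ft_force: [-0.3, -0.1, -0.9]
opening: 0.632
```

Run:
```python
from h import *
s=state();ci=camera_info('wrist');p,d=read_camera('wrist');np.savez('w3',p=p,d=d,**ci);save('w3',p);print(s['eef_pos'],s['tcp_rot'],s['opening'],s['ft_force'])
W=cloud(ci,d);s=W.reshape(-1,3);c=np.array([521.7,130.3]);r=np.hypot(*(s[:,:2]-c).T)
m=(r>55)&(r<90)&(s[:,2]>80)&(s[:,2]<90);(q,_)=cv2.minEnclosingCircle(s[m][:,:2].astype(np.float32));print('post',q,_,np.degrees(np.arctan2(*(q-c)[::-1])),m.sum())
m=(r<42)&(s[:,2]>48)&(s[:,2]<60);print('drum',cv2.minEnclosingCircle(s[m][:,:2].astype(np.float32)),m.sum())
m=(r>60)&(r<100)&(s[:,2]>10)&(s[:,2]<30)&(p.reshape(-1,3).min(1)>200)
a=np.degrees(np.arctan2(s[m][:,1]-c[1],s[m][:,0]-c[0]));print('white angs',np.histogram(a,bins=range(-30,75,5)))
plan([523.5,-144.2,180])
```

```text
[531.86320407 127.42572191 206.86290709] [-3.13998966 -0.00420899 -0.23394156] 0.6323640054078744 [-0.26590875 -0.05460576 -0.87306682]
post (590.8741455078125, 113.0152587890625) 7.928900241851807 -14.029386897790012 279
drum ((521.3076171875, 130.51345825195312), 37.87763595581055) 3097
white angs (array([ 0,  0, 33, 92,  7,  0,  0,  0,  0,  0,  0,  0,  0,  0,  0,  0,  0,
       24, 54,  1]), array([-30, -25, -20, -15, -10,  -5,   0,   5,  10,  15,  20,  25,  30,
        35,  40,  45,  50,  55,  60,  65,  70]))
move [0.0544 0.2663 0.026 ] twist None
```

View pics/w3.png

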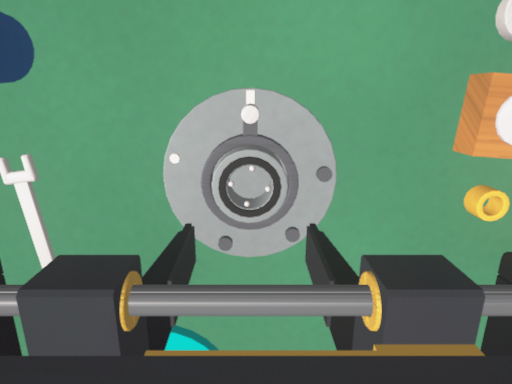

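The post at (250,115) now points straight at the bar at (250,97), both measuring -14.0°, so the ring is locked. Now to the cap, looking at it again from the same relative pose.

Emit:
{"name": "carry_out", "arguments": {
  "moves": [
    {"dx": 0.06, "dy": 0.27, "dz": 0, "twist": 0},
    {"dx": 0.06, "dy": 0.27, "dz": 0, "twist": 0},
    {"dx": 0.06, "dy": 0.27, "dz": 0, "twist": 0},
    {"dx": 0.06, "dy": 0.27, "dz": 0, "twist": 0},
    {"dx": 0.06, "dy": 0.27, "dz": 0, "twist": 0}
  ]
}}

```text
t: 7.25
eef_pos: [529.0, -125.6, 201.6]
tcp_rot: [-3.142, 0.002, -0.235]
ft_force: [1.1, 0.1, -0.8]
opening: 0.633
```

Emit:
{"name": "carry_out", "arguments": {
  "moves": [
    {"dx": 0.01, "dy": 0.03, "dz": 0, "twist": 0},
    {"dx": 0.01, "dy": 0.03, "dz": 0, "twist": 0},
    {"dx": 0.01, "dy": 0.03, "dz": 0, "twist": 0}
  ]
}}

```text
t: 7.55
eef_pos: [531.7, -155.4, 201.6]
tcp_rot: [-3.141, 0.002, -0.237]
ft_force: [0.1, 0.9, 0.3]
opening: 0.631
```

Run:
```python
from h import *
s=state();ci=camera_info('wrist');p,d=read_camera('wrist');print(s['eef_pos'],s['tcp_rot'],s['opening'])
W=cloud(ci,d);s=W.reshape(-1,3);n=np.hypot(s[:,0]-523,s[:,1]+144)<30
f=lambda m:cv2.minEnclosingCircle(s[m][:,:2].astype(np.float32))
m=n&(s[:,2]>58)&(s[:,2]<72);print('knob top',np.median(s[m],0),f(m),m.sum())
m=n&(s[:,2]>39.5)&(s[:,2]<45);print('flange',np.median(s[m],0),f(m),m.sum())
q,_=f(m)
plan([q[0],q[1],43.5],np.radians(-14))
```

```text
[ 531.73717857 -155.37342612  201.55797941] [-3.14121012e+00  2.05051401e-03 -2.36540356e-01] 0.6305195282442183
knob top [ 524.57109142 -144.6154388    65.26866168] ((523.4105224609375, -144.2067413330078), 12.556427955627441) 516
flange [ 527.95109074 -146.20115958   41.39870128] ((523.1680908203125, -144.19244384765625), 26.934799194335938) 1565
move [-0.0105 -0.0079  0.1584] twist 0.5274534814119857
```

Emit:
{"name": "carry_out", "arguments": {
  "moves": [
    {"dx": -0.0105, "dy": -0.008, "dz": 0.04, "twist": 0.5},
    {"dx": -0.0105, "dy": -0.008, "dz": 0.09, "twist": 0.5},
    {"dx": -0.0105, "dy": -0.008, "dz": 0.135, "twist": 0.5},
    {"dx": -0.0105, "dy": -0.008, "dz": 0.152, "twist": 0.5},
    {"dx": -0.0105, "dy": -0.008, "dz": 0.152, "twist": 0.5}
  ]
}}

```text
t: 8.1
eef_pos: [522.4, -142.7, 48.4]
tcp_rot: [-3.141, 0.005, -0.242]
ft_force: [0.0, -0.3, 1.5]
opening: 0.635
```

Run:
```python
from h import *
s=state();print(s['tcp_rot'],s['ft_force']);plan([523.3,-144.2,43],np.radians(-14))
```

```text
[-3.14088131  0.00508849 -0.24168561] [ 0.04684169 -0.32358271  1.49938446]
move [0.0013 0.0013 0.0054] twist 0.152434405688601
```

Emit:
{"name": "carry_out", "arguments": {
  "moves": [
    {"dx": 0.001, "dy": 0.0013, "dz": 0.005, "twist": 0},
    {"dx": 0.001, "dy": 0.0013, "dz": 0.005, "twist": 0},
    {"dx": 0.001, "dy": 0.0013, "dz": 0.005, "twist": 0},
    {"dx": 0.001, "dy": 0.0013, "dz": 0.005, "twist": 0},
    {"dx": 0.001, "dy": 0.0013, "dz": 0.005, "twist": 0}
  ],
  "grip": 0.0
}}

```text
t: 8.6
eef_pos: [524.4, -146.1, 46.7]
tcp_rot: [3.141, -0.001, -0.244]
ft_force: [0.3, 1.5, 1.0]
opening: 0.266
```

Emit:
{"name": "carry_out", "arguments": {
  "moves": [
    {"dx": 0.001, "dy": 0, "dz": 0, "twist": 0},
    {"dx": 0.001, "dy": 0, "dz": 0, "twist": 0},
    {"dx": 0.001, "dy": 0, "dz": 0, "twist": 0},
    {"dx": 0.001, "dy": 0, "dz": 0, "twist": 0},
    {"dx": 0.001, "dy": 0, "dz": 0, "twist": 0}
  ]
}}

```text
t: 9.1
eef_pos: [524.7, -146.1, 46.6]
tcp_rot: [3.142, 0.001, -0.244]
ft_force: [-4.4, 0.9, 6.5]
opening: 0.243
```

The grip is about 3.5 mm higher than wanted because the last reading was taken before the arm settled. I'll regrip lower.

Emit:
{"name": "carry_out", "arguments": {
  "moves": [
    {"dx": 0, "dy": 0, "dz": 0, "twist": 0},
    {"dx": 0, "dy": 0, "dz": 0, "twist": 0},
    {"dx": 0, "dy": 0, "dz": 0, "twist": 0},
    {"dx": 0, "dy": 0, "dz": 0, "twist": 0}
  ],
  "grip": 0.045
}}

```text
t: 9.5
eef_pos: [525.2, -146.3, 46.0]
tcp_rot: [3.141, -0.0, -0.244]
ft_force: [0.2, -1.2, 0.8]
opening: 0.464
```

Run:
```python
from h import *
s=state();print(s['eef_pos'],s['tcp_rot'],s['ft_force'],s['opening']);plan([523.3,-144.7,43],np.radians(-14))
```

```text
[ 525.20418718 -146.29281482   45.96194133] [ 3.14147902e+00 -6.71834818e-05 -2.43565138e-01] [ 0.20444039 -1.23319856  0.82693182] 0.46386243317465653
move [-0.0022 -0.0011  0.003 ] twist 0.04474555144577327
```

Emit:
{"name": "carry_out", "arguments": {
  "moves": [
    {"dx": -0.002, "dy": -0.001, "dz": 0.003, "twist": 0},
    {"dx": -0.002, "dy": -0.001, "dz": 0.003, "twist": 0},
    {"dx": -0.002, "dy": -0.001, "dz": 0.003, "twist": 0},
    {"dx": -0.002, "dy": -0.001, "dz": 0.003, "twist": 0}
  ]
}}

```text
t: 9.9
eef_pos: [523.5, -144.8, 43.0]
tcp_rot: [3.142, 0.0, -0.244]
ft_force: [0.2, -0.2, 0.1]
opening: 0.472
```

Emit:
{"name": "carry_out", "arguments": {
  "moves": [
    {"dx": 0, "dy": 0, "dz": 0, "twist": 0},
    {"dx": 0, "dy": 0, "dz": 0, "twist": 0},
    {"dx": 0, "dy": 0, "dz": 0, "twist": 0},
    {"dx": 0, "dy": 0, "dz": 0, "twist": 0},
    {"dx": 0, "dy": 0, "dz": 0, "twist": 0}
  ],
  "grip": 0.0
}}

```text
t: 10.4
eef_pos: [523.5, -144.8, 43.0]
tcp_rot: [3.141, -0.0, -0.244]
ft_force: [-0.3, -0.4, 0.2]
opening: 0.246
```

Emit:
{"name": "carry_out", "arguments": {
  "moves": [
    {"dx": 0, "dy": 0, "dz": 0, "twist": 0},
    {"dx": 0, "dy": 0, "dz": 0, "twist": 0}
  ]
}}

```text
t: 10.6
eef_pos: [523.5, -144.8, 43.0]
tcp_rot: [3.141, -0.0, -0.244]
ft_force: [-0.1, -0.5, 1.1]
opening: 0.245
```

Emit:
{"name": "carry_out", "arguments": {
  "moves": [
    {"dx": 0, "dy": 0, "dz": -0.03, "twist": 0},
    {"dx": 0, "dy": 0, "dz": -0.07, "twist": 0},
    {"dx": 0, "dy": 0, "dz": -0.11, "twist": 0},
    {"dx": 0, "dy": 0, "dz": -0.13, "twist": 0},
    {"dx": 0, "dy": 0, "dz": -0.13, "twist": 0}
  ]
}}

```text
t: 11.1
eef_pos: [524.4, -145.1, 175.7]
tcp_rot: [3.141, -0.005, -0.243]
ft_force: [1.4, 0.2, -1.2]
opening: 0.249
```

Emit:
{"name": "carry_out", "arguments": {
  "moves": [
    {"dx": 0.0, "dy": -0.03, "dz": 0, "twist": 0},
    {"dx": -0.02, "dy": -0.07, "dz": 0, "twist": 0},
    {"dx": -0.04, "dy": -0.11, "dz": 0, "twist": 0},
    {"dx": -0.05, "dy": -0.15, "dz": 0, "twist": 0},
    {"dx": -0.06, "dy": -0.19, "dz": 0, "twist": 0}
  ]
}}

```text
t: 11.6
eef_pos: [510.1, 55.7, 171.7]
tcp_rot: [3.141, 0.002, -0.244]
ft_force: [0.2, -0.6, -0.9]
opening: 0.246
```

Run:
```python
from h import *
s=state();print(s['eef_pos'],s['tcp_rot'],s['ft_force'],s['opening']);plan([521.5,130.4,173],np.radians(-14))
```

```text
[510.05519934  55.67003592 171.70612008] [ 3.14108267e+00  1.88815158e-03 -2.43831036e-01] [ 0.2108272  -0.60201922 -0.92219597] 0.2461173910487017
move [-0.0069 -0.0753 -0.0013] twist 0.029510708601166155
```

Emit:
{"name": "carry_out", "arguments": {
  "moves": [
    {"dx": -0.003, "dy": -0.03, "dz": 0, "twist": 0},
    {"dx": -0.006, "dy": -0.06, "dz": 0, "twist": 0},
    {"dx": -0.007, "dy": -0.073, "dz": 0, "twist": 0},
    {"dx": -0.007, "dy": -0.073, "dz": 0, "twist": 0},
    {"dx": -0.007, "dy": -0.073, "dz": 0, "twist": 0}
  ]
}}

```text
t: 12.1
eef_pos: [521.5, 126.0, 172.3]
tcp_rot: [3.141, 0.001, -0.243]
ft_force: [0.5, 0.5, -1.6]
opening: 0.244
```

Run:
```python
from h import *
s=state();print(s['eef_pos'],s['tcp_rot'],s['ft_force'])
ci=camera_info('wrist');p,d=read_camera('wrist');np.savez('w4',p=p,d=d,**ci);save('w4',p)
W=cloud(ci,d);q=W.reshape(-1,3);e=s['eef_pos']
n=np.hypot(*(q[:,:2]-e[:2]).T)<32
for lo,hi in [(-6,1),(15,28)]:
    m=n&(q[:,2]-e[2]>lo)&(q[:,2]-e[2]<hi)
    if m.sum()>5: print(lo,np.median(q[m],0)-e,cv2.minEnclosingCircle((q[m]-e)[:,:2].astype(np.float32)),m.sum())
h=np.histogram(q[n][:,2],bins=range(0,300,5));print([(int(b),int(a)) for a,b in zip(*h) if a])
c=np.array([521.5,130.4]);r=np.hypot(*(q[:,:2]-c).T)
m=(r>55)&(r<90)&(q[:,2]>80)&(q[:,2]<90)
if m.sum()>20: (o,_)=cv2.minEnclosingCircle(q[m][:,:2].astype(np.float32));print('post',o,_,np.degrees(np.arctan2(*(o-c)[::-1])),m.sum())
```

```text
[521.51992135 126.02928241 172.2510054 ] [ 3.14083747e+00  1.13838056e-03 -2.43330077e-01] [ 0.52445616  0.48701593 -1.5605934 ]
-6 [13.90916789 -4.44989873 -1.78638067] ((-0.27411937713623047, -0.7302438020706177), 27.203035354614258) 2934
15 [ 3.69212658 -1.01626504 22.10758278] ((5.497256278991699, -1.8973455429077148), 20.41180419921875) 2426
[(10, 303), (15, 816), (20, 22), (25, 23), (30, 24), (35, 22), (40, 29), (45, 74), (50, 1032), (55, 574), (165, 678), (170, 2319), (175, 237), (180, 272), (185, 350), (190, 1690), (195, 521), (200, 257), (205, 266), (210, 263), (215, 252), (220, 238), (225, 318), (230, 138), (235, 107), (240, 133), (245, 141), (250, 150), (255, 179), (260, 580), (265, 2858), (270, 2488), (275, 1345), (280, 1336), (285, 3802), (290, 315)]
post (591.0017700195312, 113.0687255859375) 7.9128618240356445 -14.001968950542592 369
```

View pics/w4.png

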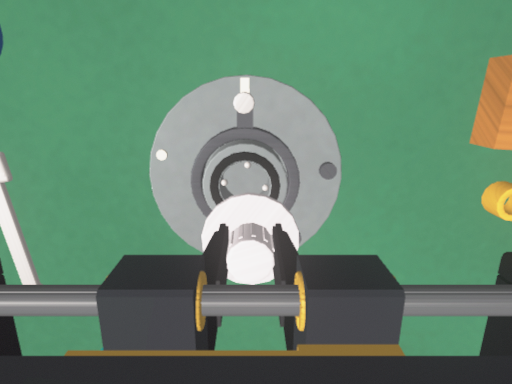

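The view shows the cap held square between the fingers, its flange around (250,238). The bore is at (245,183) and the post at (243,103), still on the bar. Camera-relative correction: +0.3 mm in x and +5.1 mm in y.

Emit:
{"name": "carry_out", "arguments": {
  "moves": [
    {"dx": -0.001, "dy": -0.005, "dz": 0, "twist": 0},
    {"dx": -0.001, "dy": -0.005, "dz": 0.04, "twist": 0},
    {"dx": -0.001, "dy": -0.005, "dz": 0.075, "twist": 0},
    {"dx": -0.001, "dy": -0.005, "dz": 0.075, "twist": 0},
    {"dx": -0.001, "dy": -0.005, "dz": 0.075, "twist": 0}
  ]
}}

```text
t: 12.65
eef_pos: [522.3, 131.4, 98.5]
tcp_rot: [3.141, 0.001, -0.244]
ft_force: [0.2, 0.4, -0.2]
opening: 0.248
```

Run:
```python
from h import *
s=state();print(s['eef_pos'],s['tcp_rot'],s['ft_force'])
ci=camera_info('wrist');p,d=read_camera('wrist');save('w5',p)
W=cloud(ci,d);q=W.reshape(-1,3);e=s['eef_pos']
n=np.hypot(*(q[:,:2]-e[:2]).T)<32;m=n&(q[:,2]-e[2]>-6)&(q[:,2]-e[2]<1)
print(cv2.minEnclosingCircle((q[m])[:,:2].astype(np.float32)),np.median(q[m][:,2]))
n=np.hypot(*(q[:,:2]-e[:2]).T)<100;m=n&(q[:,2]>10)&(q[:,2]<18)
print('foot',cv2.minEnclosingCircle((q[m])[:,:2].astype(np.float32)))
plan([521.8,131.1,76],np.radians(-14))
```

```text
[522.31508407 131.35832591  98.48658611] [ 3.14126100e+00  6.20604528e-04 -2.44270006e-01] [ 0.21099558  0.38058042 -0.15726737]
((522.170166015625, 130.7103271484375), 27.137706756591797) 96.73409333880784
foot ((521.34375, 130.3250732421875), 94.75774383544922)
move [-0.0009  0.0007  0.0233] twist 0.012686477324806654
```

Cap centre (522.2,130.7), foot and bore centre (521.4,130.4), so they are within 1 mm. Going down to just above the balls, then pressing in small steps.

Emit:
{"name": "carry_out", "arguments": {
  "moves": [
    {"dx": -0.0008, "dy": 0.0003, "dz": 0.008, "twist": 0},
    {"dx": -0.0008, "dy": 0.0003, "dz": 0.015, "twist": 0},
    {"dx": -0.0008, "dy": 0.0003, "dz": 0.022, "twist": 0},
    {"dx": -0.0008, "dy": 0.0003, "dz": 0.022, "twist": 0},
    {"dx": -0.0008, "dy": 0.0003, "dz": 0.022, "twist": 0}
  ]
}}

```text
t: 13.2
eef_pos: [521.3, 131.6, 75.9]
tcp_rot: [3.141, 0.0, -0.244]
ft_force: [0.4, -0.6, -1.0]
opening: 0.246
```

Emit:
{"name": "carry_out", "arguments": {
  "moves": [
    {"dx": 0, "dy": 0, "dz": 0.0015, "twist": 0},
    {"dx": 0, "dy": 0, "dz": 0.003, "twist": 0},
    {"dx": 0, "dy": 0, "dz": 0.0045, "twist": 0},
    {"dx": 0, "dy": 0, "dz": 0.006, "twist": 0},
    {"dx": 0, "dy": 0, "dz": 0.006, "twist": 0}
  ]
}}

```text
t: 13.7
eef_pos: [521.6, 131.6, 70.2]
tcp_rot: [-3.141, -0.001, -0.244]
ft_force: [0.4, -1.1, 3.6]
opening: 0.243
```

Emit:
{"name": "carry_out", "arguments": {
  "moves": [
    {"dx": 0, "dy": 0, "dz": 0.001, "twist": 0},
    {"dx": 0, "dy": 0, "dz": 0.002, "twist": 0},
    {"dx": 0, "dy": 0, "dz": 0.0025, "twist": 0},
    {"dx": 0, "dy": 0, "dz": 0.0025, "twist": 0}
  ]
}}

```text
t: 14.1
eef_pos: [522.0, 131.7, 68.2]
tcp_rot: [-3.141, -0.002, -0.244]
ft_force: [0.8, -0.0, 7.1]
opening: 0.245
```

Emit:
{"name": "carry_out", "arguments": {
  "moves": [
    {"dx": 0, "dy": 0, "dz": 0.001, "twist": 0},
    {"dx": 0, "dy": 0, "dz": 0.002, "twist": 0},
    {"dx": 0, "dy": 0, "dz": 0.003, "twist": 0},
    {"dx": 0, "dy": 0, "dz": 0.003, "twist": 0}
  ]
}}

```text
t: 14.5
eef_pos: [521.1, 131.6, 64.0]
tcp_rot: [3.141, 0.0, -0.244]
ft_force: [1.8, -0.7, -5.8]
opening: 0.248
```

The push rose to about 7 N and then reversed to -5.8 N, so the bead has passed and the cap is being drawn down. Following it down onto the seal.

Emit:
{"name": "carry_out", "arguments": {
  "moves": [
    {"dx": 0, "dy": 0, "dz": 0.001, "twist": 0},
    {"dx": 0, "dy": 0, "dz": 0.002, "twist": 0},
    {"dx": 0, "dy": 0, "dz": 0.002, "twist": 0},
    {"dx": 0, "dy": 0, "dz": 0.002, "twist": 0}
  ]
}}

```text
t: 14.9
eef_pos: [521.1, 131.5, 62.2]
tcp_rot: [3.141, 0.001, -0.244]
ft_force: [0.6, -1.7, -4.4]
opening: 0.25
```

Emit:
{"name": "carry_out", "arguments": {
  "moves": [
    {"dx": 0, "dy": 0, "dz": 0.001, "twist": 0},
    {"dx": 0, "dy": 0, "dz": 0.002, "twist": 0},
    {"dx": 0, "dy": 0, "dz": 0.002, "twist": 0},
    {"dx": 0, "dy": 0, "dz": 0.002, "twist": 0}
  ]
}}

```text
t: 15.3
eef_pos: [521.3, 131.6, 60.7]
tcp_rot: [3.142, -0.0, -0.243]
ft_force: [-1.8, -3.1, 3.7]
opening: 0.247
```

Emit:
{"name": "carry_out", "arguments": {
  "moves": [
    {"dx": 0, "dy": 0, "dz": 0.0007, "twist": 0},
    {"dx": 0, "dy": 0, "dz": 0.0014, "twist": 0},
    {"dx": 0, "dy": 0, "dz": 0.0014, "twist": 0},
    {"dx": 0, "dy": 0, "dz": 0.0014, "twist": 0}
  ]
}}

```text
t: 15.7
eef_pos: [521.4, 131.6, 59.5]
tcp_rot: [-3.142, -0.001, -0.243]
ft_force: [-1.0, -3.2, 8.1]
opening: 0.248
```

Run:
```python
from h import *
s=state();print(s['eef_pos'],s['tcp_rot'],s['ft_force'])
ci=camera_info('wrist');p,d=read_camera('wrist');save('w6',p)
W=cloud(ci,d);q=W.reshape(-1,3);e=s['eef_pos'];r=np.hypot(*(q[:,:2]-e[:2]).T)
m=(r<29)&(q[:,2]-e[2]>-6)&(q[:,2]-e[2]<1);print('cap',cv2.minEnclosingCircle((q[m])[:,:2].astype(np.float32)),np.median(q[m][:,2]))
m=(r<100)&(q[:,2]>10)&(q[:,2]<18);o,_=cv2.minEnclosingCircle((q[m])[:,:2].astype(np.float32));print('foot',o,_)
c=np.array([521.5,130.4]);r=np.hypot(*(q[:,:2]-c).T);m=(r>55)&(r<90)&(q[:,2]>80)&(q[:,2]<90)
if m.sum()>20: (o,_)=cv2.minEnclosingCircle(q[m][:,:2].astype(np.float32));print('post',_,np.degrees(np.arctan2(*(o-c)[::-1])))
f=[]
for i in range(6): read_camera('top');f.append(state()['ft_force'][2].round(1))
print(f)
```

```text
[521.3606346  131.59079903  59.5485481 ] [-3.14156366e+00 -5.52662486e-04 -2.43466510e-01] [-0.95639998 -3.15176642  8.06591272]
cap ((521.453369140625, 131.39895629882812), 28.813814163208008) 57.812042220899464
foot (521.046142578125, 130.21722412109375) 95.04792022705078
post 7.87434196472168 -13.962685065880923
[np.float64(9.0), np.float64(7.2), np.float64(7.0), np.float64(8.0), np.float64(8.1), np.float64(7.1)]
```

Emit:
{"name": "carry_out", "arguments": {
  "moves": [
    {"dx": 0, "dy": 0.0005, "dz": 0.0005, "twist": 0},
    {"dx": 0, "dy": 0.0005, "dz": 0.0005, "twist": 0},
    {"dx": 0, "dy": 0.0005, "dz": 0.0005, "twist": 0},
    {"dx": 0, "dy": 0.0005, "dz": 0.0005, "twist": 0},
    {"dx": 0, "dy": 0.0005, "dz": 0.0005, "twist": 0}
  ]
}}

```text
t: 16.55
eef_pos: [521.4, 131.5, 59.2]
tcp_rot: [-3.141, -0.001, -0.244]
ft_force: [-2.3, 0.9, 9.1]
opening: 0.249
```

Run:
```python
from h import *
f=[];
for i in range(4): p,d=read_camera('top');f.append(state()['ft_force'].round(1))
save('top_end',p);print(f,state()['eef_pos'],state()['tcp_rot'])
```

```text
[array([-1.6,  0.4,  9.8]), array([-1.5,  0.5,  8.7]), array([-1.3,  0.7,  9.9]), array([-1. ,  1. ,  9.1])] [521.39001852 131.49399076  59.23928703] [-3.14093164e+00 -9.56515089e-04 -2.43629564e-01]
```

View pics/top_end.png

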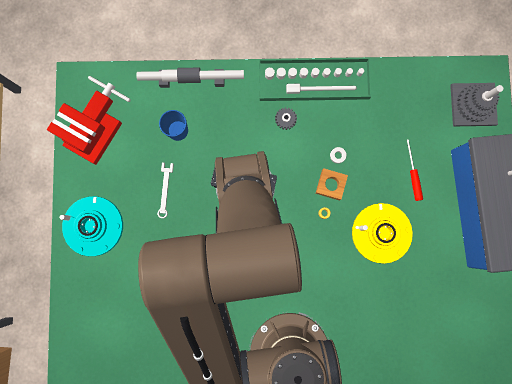

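The final top view shows the block empty at (332,184). The bearing (338,155), bushing (324,213), gear, tin, spanner and driver are where they started. The push is steady at about 9 to 10 N, so I'm handing in.

```bash
python3 -c "
from cell import *
job_done();s=state();print(s['t'],s['eef_pos'],s['ft_force'])"
```

```text
the job is handed in; nothing more can be done
the job is handed in; nothing more can be done
```

The housing is closed up and the job is handed in, at about 17 s of the 67 s allowed. I turned the lock ring to its locked mark, snapped the cap into the bore and finished still pressing it on the seal. No verdict was reported.

**Last checks**
- **Ring:** the post stood at -14.0° against -14.0° for the locked bar. It read the same before and after the cap went in.
- **Snap:** the push rose to at least 7 N, the highest I sampled, then reversed to -5.8 N as the bead passed the balls. That peak is just under the stated 8 to 15 N, probably because I only read the force between calls.
- **Seating:** the cap measured about 52.8 mm above the bench, a squeeze of roughly 2.2 mm. I then pressed about 0.3 mm further. It sat about 1.2 mm off the bore's axis, and the tool was vertical within 0.001 rad.
- **Push:** it held steady at 9 to 10 N through the last readings.
- **Other parts:** the bearing, bushing, gear, tin, spanner and driver showed no visible shift in the final top view. I judged that by eye and did not measure it.

**What went wrong:** the first grip on the cap was about 3.5 mm too high, because I read the pose before the arm had settled. I released it and gripped again lower. The force readings after the hand-in could not be taken, because the cell accepts no calls once the job is handed in.

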